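# Unhook the pusher and square up the candle row

## Robot

A 6-joint arm with a two-finger parallel gripper is mounted at the origin on the work surface. World frame = base frame: x ahead of the robot, y to its left, z up, the work surface at z = 0. Lengths are in mm, angles in rad, forces in N, time in s.
With the tool pointing down it reaches from about 350 to 775 mm from the base axis. Payload 7.3 kg.
Tool frame: the origin (TCP) lies midway between the tips of the shut fingers; the grasp point (between the pads) lies 19 mm behind it; z points along the fingers, y is the line along which they close (so a half turn about z gives the same grasp; the last joint's range is limited). The gripper opens to 92 mm and grips with 3 to 60 N. Pads are 19 mm wide; open, the fingers measure 130 mm over their backs; the gripper's body (75 mm by 190 mm) begins 47 mm behind the grasp point.
Start: joints at [1.113, 0.342, 1.524, -0, 1.275, -0.146], TCP at [161.041, 499.711, 226.741] pointing down, gripper open.
Joint ranges: [-2.53, 2.53], [-0.77, 2.02], [0.04, 2.7], [-1, 4.14], [0.28, 2.66], [-3.11, 3.11]. Speed limits (rad/s): [2.57, 2.57, 3.14, 3.14, 3.14, 3.14].

## Interface

Orientations are given as [roll, pitch, yaw] about the fixed x, y, z axes, in that order (R = Rz(yaw) Ry(pitch) Rx(roll)).
In Python, from plant import bot gives the robot as it stands.
- The arm moves only by the tool servo_tool, never from a script. Its argument "deltas" is a list of rows, each a list of 2 entries, a list of its own where there are three numbers: the shift along the tool's x, y, z in m, then the turn, a rotation vector about the tool's x, y, z in degrees. A call has 1 to 20 rows; each row shifts and turns the commanded pose from where the row before left it, along the tool's axes as they then stand; what a row does not reach is not made up. A row lasts 1/8 s, in which the tool goes at most 62.5 mm and 10.7 degrees, less where a joint would pass 70% of its speed; a pose out of reach is approached as far as the arm can. A call with a gripper value outside its range is refused whole. "fingers" is the opening, from 0 (shut) to 1 (fully open), set as the call begins (left out, the last holds). The fingers move at their own pace and stop on an object; the grip force is fixed at half the most. Time passes only in rows, so rows that do not move let the fingers close. It gives the time, the measured TCP pose, the force, the opening and the grip force at its end, in the units of the state.
- bot.get_obs(): the state, without advancing time (a new reading comes with each control period).
- bot.capture(name): name is "scene" or "top" or "wrist"; returns the picture (420x560x3 uint8, red, green, blue); there is no depth.
- bot.camera_model(name): a dict with "mtx" (3x3 intrinsics, pixels), "xyz" and "rotation" of the camera in the world. Camera axes: x right, y down, z forward; pixel columns grow to the right and rows downward; lengths in mm; the calibration is good to about 2 mm. The wrist camera is an equidistant fisheye: a pixel r from the principal point sees the ray r / f radians off the axis. A picture is of the moment at which its call begins: read the wrist's pose just before it. camera_model takes no time and is no camera call; for the wrist camera it gives the pose at the moment of the call.
- bot.close_job(): hands the job in; it is judged then, once.
The state is a dict: "time": time; "joint_positions": joint angles; "dq": joint speeds; "tau": joint torques, N m; "tool_pos": TCP position; "tcp_rot": TCP orientation; "contact_force": force on the tool from outside, world axes, zero at the start; "moment": the same for the moment, N m; "grip_width": finger opening in mm; "finger_force": force on a finger pad.
Only numpy, scipy, OpenCV 4.12 (cv2) and the standard library are available. Lean on these libraries where they do the work, as an engineer would, in place of code of your own. Each camera call takes 0.05 s, during which the arm holds its last target. There are 200 camera calls.

## Task

Lift the candle pusher (the wooden bar with the red handle) up off its two hooks and use it to push the four white candles on the dark board into one straight row, every candle up against the steel fence at the board's far edge. The wax is soft, so only the pusher may touch the candles, never the gripper; keep them standing. Leave the pusher standing upright on the board behind the row, and do not disturb the other things on the table.

Things in the scene. Friction and masses are not known exactly. Their poses are not given: they have to be found in the camera images.
- pusher: Candle pusher, loose, 0.2 to 0.33 kg: a pale wooden bar 36 (x) x 210 (y) x 28 (z) mm with a red handle bar parallel above it, joined by two steel uprights 10 mm thick at y = +35 and -35 mm. Origin: centre of the wooden bar's underside; z up, y along the bar; same either way round. It starts hanging upright by its handle on the rack's two hooks, its x axis along the rack's x.
- handle (a point): Centre of the pusher's red handle, 100 mm above the pusher's origin, axes as the pusher's. The handle is 20 (x) x 156 (y) x 24 (z) mm; its middle can be grasped from above across the 20 mm.
- rack: Blue stand fixed to the table, left or right of the board, with two steel hooks. Origin: on the table below the hung handle, midway between the hooks; z up. Posts 140 mm tall at x = +70 mm carry the hooks; base plate 12 mm thick. Hanging, the pusher's underside is at z = 52 mm, its handle's centre at z = 152 mm.
- hooks (a point): Midway between the hooks, at the level the handle rests on (rack z = 140 mm; rack's axes). The hooks (8 mm rod, y = +62 and -62 mm) run along x and end in upturned tips at x = -21 mm, 19 mm above this level. Raise the handle 25 to 45 mm, then draw it 60 mm or more to the rack's -x before going higher: the wooden bar lies under the hooks and would catch them from below at 52 mm.
- board: Dark wooden board fixed to the table, 240 (x) x 250 (y) x 20 (z) mm; its origin is the centre of its underside, z up; its top lies at z = 20 mm. Along its far (+x) edge runs a steel fence over the whole width, 12 mm thick, rising 27 mm above the board's top; its near face is at x = +110 mm in this frame, so a candle against it has its centre at x = +92 mm.
- fence (a point): Middle of the fence's near face, at the level of the board's top; axes as the board's.
- candle1: White wax candle, loose, a plain upright cylinder 36 mm in diameter and 40 mm tall (a 8 mm wick stub on top), 30 to 48 g. Origin: centre of its underside. It starts on the board, 30 to 97 mm short of the fence, at about y = -72 mm in the board's frame (within 4 mm).
- candle2: White wax candle, loose, a plain upright cylinder 36 mm in diameter and 40 mm tall (a 8 mm wick stub on top), 30 to 48 g. Origin: centre of its underside. It starts on the board, 30 to 97 mm short of the fence, at about y = -24 mm in the board's frame (within 4 mm).
- candle3: White wax candle, loose, a plain upright cylinder 36 mm in diameter and 40 mm tall (a 8 mm wick stub on top), 30 to 48 g. Origin: centre of its underside. It starts on the board, 30 to 97 mm short of the fence, at about y = +24 mm in the board's frame (within 4 mm).
- candle4: White wax candle, loose, a plain upright cylinder 36 mm in diameter and 40 mm tall (a 8 mm wick stub on top), 30 to 48 g. Origin: centre of its underside. It starts on the board, 30 to 97 mm short of the fence, at about y = +72 mm in the board's frame (within 4 mm).
- spool: Bystander: wooden wick spool, 40 mm in diameter, 45 mm tall, near the robot between board and rack; origin at the centre of its underside.
- dye_jar: Bystander: jar with yellow cap, 44 mm in diameter, 75 mm tall, beyond the board and rack; origin at the centre of its underside.
- scraper: Bystander: flat spatula about 200 mm long lying on the table to the right; origin on its underside.
- cup: Bystander: steel cup, 72 mm in diameter, 80 mm tall, to the left; origin at the centre of its underside.
- carton: Bystander: cardboard carton 100 x 140 x 70 mm, to the left; origin at the centre of its underside.
Not all that is in view belongs to the job. Leave any blue or orange look-alike of the pusher alone.

How it is judged (in metres and radians):
On the way:
1. The pusher has been lifted up clear of its hooks (raised at least 10 mm from where it hung, not touching the rack) (z of pusher in the frame of rack above 0.062 m and contact force between pusher and rack below 0.1 N), for 0.1 s.
At the end, for the whole second after the job is handed in: All four candles stand upright on the board, at rest, each within 6 mm of touching the fence, and the pusher stands upright (within 6 degrees) and at rest on the board, on the near side of the fence, released (x of candle1 in the frame of board between 0.086 and 0.097 m and y of candle1 in the frame of board between -0.12 and 0.12 m and z of each of candle1, candle2, candle3, candle4, pusher in the frame of board below 0.026 m and angle between each of candle1, candle2, candle3, candle4, pusher's own z axis and vertical below 0.1 rad and linear speed of each of candle1, candle2, candle3, candle4, pusher below 0.02 m/s and x of candle2 in the frame of board between 0.086 and 0.097 m and y of candle2 in the frame of board between -0.12 and 0.12 m and x of candle3 in the frame of board between 0.086 and 0.097 m and y of candle3 in the frame of board between -0.12 and 0.12 m and x of candle4 in the frame of board between 0.086 and 0.097 m and y of candle4 in the frame of board between -0.12 and 0.12 m and z of pusher in the frame of board above 0.014 m and x of pusher in the frame of board between -0.12 and 0.1 m and y of pusher in the frame of board between -0.12 and 0.12 m).
It fails at once if The gripper or arm touches a candle (contact force between any of the fingers, the arm and candle1 above 0.5 N or contact force between any of the fingers, the arm and candle2 above 0.5 N or contact force between any of the fingers, the arm and candle3 above 0.5 N or contact force between any of the fingers, the arm and candle4 above 0.5 N).
It fails at once if A candle is tipped over (leans more than 40 degrees) (angle between any of candle1, candle2, candle3, candle4's own z axis and vertical above 0.7 rad).
It fails at once if A bystander (spool, jar, scraper, cup, carton) is moved by more than 30 mm (distance of any of spool, dye_jar, scraper, cup, carton from where it was at the start of the episode above 0.03 m).
It also fails if it takes over 51 s, if anything falls off the work surface, if the arm or the gripper's body presses on something with over 40 N, if the wrist force passes 120 N, or if a joint passes its speed limit or range.

## Working session

There is one attempt and no reset: what is moved stays moved. The work goes in short steps, Python scripts to look and compute and a tool call to move; the robot and the scene stay as the last step left them, time stands still between calls to the robot, and variables do not carry over. Pictures are saved under pics/ and viewed, at most 10 in all, crops included, and the job is handed in when it is done.

Besides the shell and the picture viewer there is one more tool, called by a JSON object that holds its "method" and its "body", one argument or row to a line. servo_tool: Moves the arm, as the interface text tells. Its arguments: {"type":"object","properties":{"deltas":{"type":"array"},"fingers":{"type":"number"}},"required":["deltas"]}

```bash
mkdir -p pics
python3 - <<'E'
from plant import bot
import cv2
o=bot.get_obs();print(o)
for n in("scene","top"):
    im=bot.capture(n);cv2.imwrite(f"pics/{n}0.png",cv2.cvtColor(im,cv2.COLOR_RGB2BGR));print(n,bot.camera_model(n))
E
```

```text
{'time': 0.0, 'joint_positions': array([ 1.11300435e+00,  3.42716332e-01,  1.52501861e+00,  1.16175730e-07,
        1.27536585e+00, -1.45972750e-01]), 'dq': array([ 3.77071083e-04,  3.04726549e-04, -3.24404185e-04,  2.01237805e-05,
       -1.29938235e-03,  8.11354881e-04]), 'tau': array([ 1.09279325e-03, -4.31231153e+01, -2.44227058e+01,  7.18763703e-02,
        5.58150513e-02, -2.09240366e-04]), 'tool_pos': array([160.85245503, 499.33330221, 226.04771092]), 'tcp_rot': array([-3.14010057e+00, -2.19475816e-04,  2.82977323e+00]), 'contact_force': array([ 0.6295557 , -0.5599335 ,  0.20726822]), 'moment': array([-0.03009469,  0.03128249, -0.01251892]), 'finger_force': 0.0, 'grip_width': 91.80468056325573}
scene {'mtx': array([[449.41847456,   0.        , 280.92227495],
       [  0.        , 449.41847456, 209.94075699],
       [  0.        ,   0.        ,   1.        ]]), 'xyz': array([1136.84171172,  422.98364998, 1148.07846893]), 'rotation': array([-2.54212944,  0.01020121,  2.20747843])}
top {'mtx': array([[389.66811068,   0.        , 278.28677497],
       [  0.        , 389.66811068, 206.42490697],
       [  0.        ,   0.        ,   1.        ]]), 'xyz': array([ 380.1547873 ,   21.07876943, 1253.74742225]), 'rotation': array([-2.96268595, -0.01385138, -1.59759855])}
```

View pics/scene0.png

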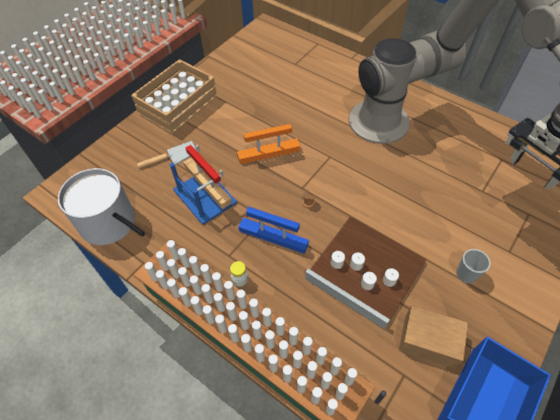

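View pics/top0.png

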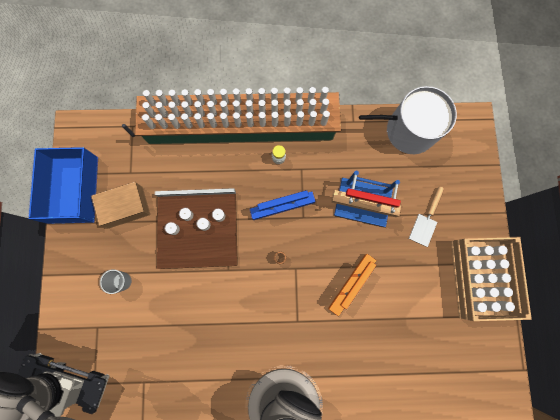

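The top view shows the board at about (197,228) with candles at (171,229), (185,214), (203,224) and (218,215). The red handle is at about (373,199) on the blue rack, with the blue decoy between them at (282,205). The spool is at (277,258), the jar at (279,153) and the cup at (113,281).

```bash
cat > h.py <<'E'
import numpy as np,cv2
from scipy.spatial.transform import Rotation as R
from plant import bot
def cam(n):
    m=bot.camera_model(n);return m["mtx"],np.array(m["xyz"]),R.from_euler("xyz",m["rotation"]).as_matrix()
def px2w(c,uv,z):
    K,t,r=c;d=(r@np.linalg.inv(K)@np.c_[np.atleast_2d(uv),np.ones(len(np.atleast_2d(uv)))].T).T
    return t+d*((z-t[2])/d[:,2])[:,None]
def w2px(c,p):
    K,t,r=c;q=(K@r.T@(np.atleast_2d(p)-t).T).T;return q[:,:2]/q[:,2:]
E
python3 - <<'E'
from h import *
ims={n:cv2.imread(f"pics/{n}0.png") for n in("top","scene")}
for n,im in ims.items():
    c=cam(n);b,g,r=[im[...,i].astype(int) for i in range(3)]
    m=((r>130)&(g<60)&(b<60)).astype(np.uint8)
    k,l,s,ce=cv2.connectedComponentsWithStats(m)
    for i in range(1,k):
        if s[i,4]>60:
            pts=np.argwhere(l==i)[:,::-1].astype(np.float32);rc=cv2.minAreaRect(pts)
            bx=cv2.boxPoints(rc);print(n,"red",s[i],rc,px2w(c,[ce[i]],162).round(1),px2w(c,bx,164).round(0).tolist())
c=cam("top")
im=ims["top"]
A=cv2.resize(im[175:280,140:250],None,fx=5,fy=5,interpolation=cv2.INTER_CUBIC)
B=cv2.resize(im[160:240,320:415],None,fx=5,fy=5,interpolation=cv2.INTER_CUBIC)
cv2.imwrite("pics/A.png",A)
cv2.imwrite("pics/B.png",B)
hs=cv2.cvtColor(im,cv2.COLOR_BGR2GRAY)
m=(hs[195:245,157:236]>170).astype(np.uint8);k,l,s,ce=cv2.connectedComponentsWithStats(m)
for i in range(1,k):
    if s[i,4]>20:print("candle",s[i],px2w(c,[ce[i]+[157,195]],60).round(1))
E
```

```text
top red [347 189  52  12 187] ((372.1123046875, 196.6797637939453), (51.94254684448242, 6.37101936340332), 12.994616508483887) [[ 605.8 -250.2  162. ]] [[608.0, -195.0, 164.0], [627.0, -200.0, 164.0], [589.0, -343.0, 164.0], [571.0, -337.0, 164.0]]
scene red [186 146  33  34 266] ((202.00001525878906, 162.50001525878906), (43.133514404296875, 6.363960266113281), 45.0) [[ 601.5 -265.2  162. ]] [[596.0, -341.0, 164.0], [575.0, -342.0, 164.0], [609.0, -194.0, 164.0], [629.0, -193.0, 164.0]]
candle [ 22  13  12  11 102] [[581.6 288.5  60. ]]
candle [ 56  14  11  11 101] [[576.3 186.5  60. ]]
candle [ 40  23  12  11 105] [[549.2 233.7  60. ]]
candle [  8  27  12  12 107] [[537.2 331.1  60. ]]
```

View pics/A.png

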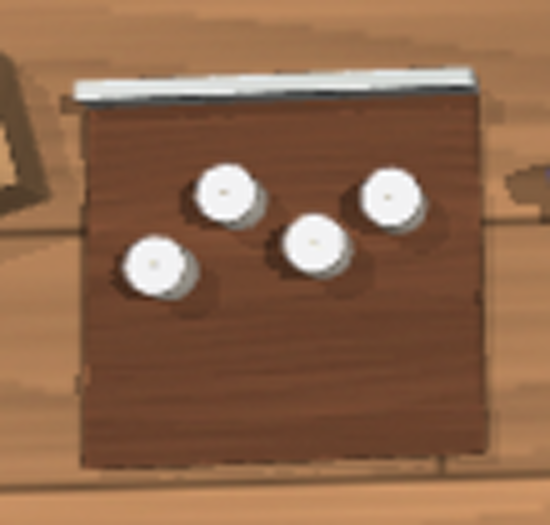

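View pics/B.png

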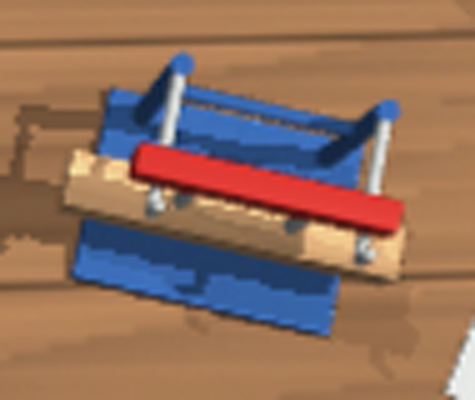

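The crop of the board shows near corners at (82,467) and (488,452), and the fence's top near edge from (77,101) to (475,88). In the rack crop, post tops sit at (182,63) and (388,110). The hooks run from them down to tips at (155,200) and (365,248), so the rack's -x points toward the robot.

Run:
```python
from h import *
c=cam("top")
p=lambda l,o,z:px2w(c,np.array(l)/5.+o-.4,z)
yaw=lambda a,b:np.degrees(np.arctan2(-(a-b)[0],(a-b)[1]))
oA,oB=[140,175],[320,160]
n=p([[82,467],[488,452]],oA,20);f=p([[77,101],[475,88]],oA,47)
s=p([[90,110],[478,97]],oA,20)
for q in(n,f):print(q.round(1).tolist(),"mid",q.mean(0).round(1),"yaw",yaw(q[0],q[1]).round(2))
bl=n;y=np.radians((yaw(*n)+yaw(*f))/2);ex=np.array([np.cos(y),np.sin(y)]);ey=np.array([-ex[1],ex[0]])
c1=n.mean(0)[:2]+120*ex;c2=f.mean(0)[:2]-110*ex;print("board c",c1,c2,np.degrees(y))
bc=(c1+c2)/2
for k in [[581.6,288.5],[576.3,186.5],[549.2,233.7],[537.2,331.1]]:
    d=np.array(k)-bc;print("candle in board",(d@ex).round(1),(d@ey).round(1))
po=p([[182,63],[388,110]],oB,140);print("posts",po.round(1).tolist(),yaw(*po))
h=p([[140,145],[403,200]],oB,164);print("handle top far edge",h.round(1).tolist(),yaw(*h))
y=np.radians(yaw(*po));ex=np.array([np.cos(y),np.sin(y)])
print("rack from posts",po.mean(0)[:2]-70*ex,"from handle",h.mean(0)[:2]-10*ex)
```

```text
[[417.2, 384.1, 20.0], [419.7, 131.5, 20.0]] mid [418.4 257.8  20. ] yaw 0.59
[[644.5, 385.8, 47.0], [646.9, 135.5, 47.0]] mid [645.7 260.7  47. ] yaw 0.56
board c [538.43964658 258.99314974] [535.73778516 259.55683995] 0.5705565790942622
candle in board 44.8 28.8
candle in board 38.5 -73.2
candle in board 11.9 -25.7
candle in board 0.8 71.8
posts [[678.4, -232.5, 140.0], [647.0, -352.6, 140.0]] -14.657147228654827
handle top far edge [[624.0, -199.8, 164.0], [588.1, -348.9, 164.0]] -13.506439786933065
rack from posts [ 594.99324035 -274.85866523] from handle [ 596.37405676 -271.82287853]
```

```bash
cat >> h.py <<'E'
from scipy.linalg import logm,expm
def pose(x,y,z,ydeg):
    T=np.eye(4);T[:3,:3]=R.from_euler("xyz",[180,0,ydeg],degrees=True).as_matrix();T[:3,3]=x,y,z;return T
def now():
    o=bot.get_obs();T=np.eye(4);T[:3,:3]=R.from_euler("xyz",o["tcp_rot"]).as_matrix();T[:3,3]=o["tool_pos"];return T,o
def plan(T,tgt,n):
    G=pose(*tgt);S=expm(np.real(logm(np.linalg.inv(T)@G))/n)
    print(n,"x",(S[:3,3]/1000).round(4).tolist(),R.from_matrix(S[:3,:3]).as_rotvec(degrees=True).round(3).tolist());return G
E
python3 - <<'E'
from h import *
T,o=now();T=plan(T,(575,-268,260,76),20)
E
```

```text
20 x [-0.0479, -0.0024, -0.0017] [-0.003, 0.002, 4.307]
```

{"method": "servo_tool", "body": {
  "deltas": [
    [[-0.0479,-0.0024,-0.0017],[0,0,4.3]],
    [[-0.0479,-0.0024,-0.0017],[0,0,4.3]],
    [[-0.0479,-0.0024,-0.0017],[0,0,4.3]],
    [[-0.0479,-0.0024,-0.0017],[0,0,4.3]],
    [[-0.0479,-0.0024,-0.0017],[0,0,4.3]],
    [[-0.0479,-0.0024,-0.0017],[0,0,4.3]],
    [[-0.0479,-0.0024,-0.0017],[0,0,4.3]],
    [[-0.0479,-0.0024,-0.0017],[0,0,4.3]],
    [[-0.0479,-0.0024,-0.0017],[0,0,4.3]],
    [[-0.0479,-0.0024,-0.0017],[0,0,4.3]],
    [[-0.0479,-0.0024,-0.0017],[0,0,4.3]],
    [[-0.0479,-0.0024,-0.0017],[0,0,4.3]],
    [[-0.0479,-0.0024,-0.0017],[0,0,4.3]],
    [[-0.0479,-0.0024,-0.0017],[0,0,4.3]],
    [[-0.0479,-0.0024,-0.0017],[0,0,4.3]],
    [[-0.0479,-0.0024,-0.0017],[0,0,4.3]],
    [[-0.0479,-0.0024,-0.0017],[0,0,4.3]],
    [[-0.0479,-0.0024,-0.0017],[0,0,4.3]],
    [[-0.0479,-0.0024,-0.0017],[0,0,4.3]],
    [[-0.0479,-0.0024,-0.0017],[0,0,4.3]]
  ],
  "fingers": 0.6
}}

```text
time: 2.6
tool_pos: [575.5, -268.5, 260.0]
tcp_rot: [-3.141, -0.0, 1.326]
contact_force: [0.4, 1.2, -0.2]
grip_width: 55.3
finger_force: 0.0
```

{"method": "servo_tool", "body": {
  "deltas": [
    [[0,0,0],[0,0,0]],
    [[0,0,0],[0,0,0]]
  ]
}}

```text
time: 2.85
tool_pos: [575.8, -266.7, 260.2]
tcp_rot: [-3.141, -0.001, 1.329]
contact_force: [0.9, 0.1, 0.7]
grip_width: 55.1
finger_force: 0.0
```

Run:
```python
from h import *
T,o=now();print(o["tool_pos"],np.degrees(o["tcp_rot"]),o["grip_width"],o["time"]);print(bot.camera_model("wrist"))
im=bot.capture("wrist");cv2.imwrite("pics/w1.png",im[...,::-1])
plan(T,(596,-273,245,76),4)
```

```text
[ 575.82926299 -266.69409283  260.16298715] [-1.79945380e+02 -5.38249111e-02  7.61441568e+01] 55.06062406929813 2.85
{'mtx': array([[325.1922621 ,   0.        , 277.7761743 ],
       [  0.        , 325.1922621 , 208.05985047],
       [  0.        ,   0.        ,   1.        ]]), 'xyz': array([ 595.45409313, -193.33882338,  417.51434834]), 'rotation': array([ 2.85966565e+00,  2.81197458e-04, -2.41696388e-01])}
4 x [-0.0003, 0.0053, 0.0038] [-0.014, -0.013, 0.036]
```

View pics/w1.png

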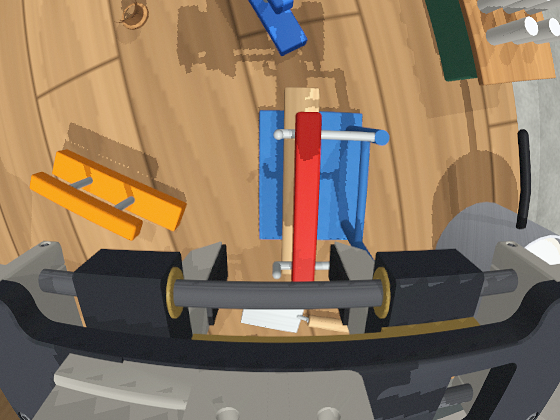

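The wrist view shows the handle's top face from (308,113) down to (303,282), with the near hook at row 135 and its tip at (279,135).

Run:
```python
from h import *
K,t,r=cam("wrist")
def ray(uv,z):
    v=np.array(uv)-K[:2,2];a=np.linalg.norm(v);th=a/K[0,0]
    d=r@np.array([*(v/a*np.sin(th)),np.cos(th)]);return (t+d*(z-t[2])/d[2])[:2]
L=[ray((297,113),164),ray((292,282),164)];Rr=[ray((321,113),164),ray((315,282),164)]
for q in(L,Rr):print(np.round(q,1).tolist(),np.degrees(np.arctan2(-(q[0]-q[1])[0],(q[0]-q[1])[1])))
e=(L[0]+Rr[0])/2
for yw in(-13,-14,-15):
    a=np.radians(yw);print(yw,"centre",e-78*np.array([-np.sin(a),np.cos(a)]))
print("hook tip",ray((279,135),159))
```

```text
[[610.6, -193.6], [574.0, -333.4]] -14.659324719996292
[[628.8, -197.7], [593.9, -338.6]] -13.906940070897335
-13 centre [ 602.13793044 -271.68541418]
-14 centre [ 600.81420482 -271.36761577]
-15 centre [ 599.49622716 -271.02676357]
hook tip [ 592.97530907 -207.38061993]
```

Run:
```python
from h import *
T,o=now();T=plan(T,(599,-272,245,75.8),4);T=plan(T,(599,-272,133.5,75.8),10)
```

```text
4 x [-0.0, 0.0059, 0.0038] [-0.01, -0.011, 0.101]
10 x [-0.0, -0.0, 0.0111] [-0.0, 0.0, 0.0]
```

{"method": "servo_tool", "body": {
  "deltas": [
    [[0,0.006,0.0038],[0,0,0.1]],
    [[0,0.006,0.0038],[0,0,0.1]],
    [[0,0.006,0.0038],[0,0,0.1]],
    [[0,0.0058,0.0038],[0,0,0.1]],
    [[0,0,0.014],[0,0,0]],
    [[0,0,0.014],[0,0,0]],
    [[0,0,0.014],[0,0,0]],
    [[0,0,0.014],[0,0,0]],
    [[0,0,0.014],[0,0,0]],
    [[0,0,0.014],[0,0,0]],
    [[0,0,0.014],[0,0,0]],
    [[0,0,0.0135],[0,0,0]],
    [[0,0,0],[0,0,0]],
    [[0,0,0],[0,0,0]]
  ]
}}

```text
time: 4.65
tool_pos: [599.3, -273.0, 134.4]
tcp_rot: [3.141, 0.0, 1.322]
contact_force: [0.1, 0.2, 0.1]
grip_width: 54.7
finger_force: 0.0
```

{"method": "servo_tool", "body": {
  "deltas": [
    [[0,0,0],[0,0,0]],
    [[0,0,0],[0,0,0]],
    [[0,0,0],[0,0,0]],
    [[0,0,0],[0,0,0]],
    [[0,0,0],[0,0,0]],
    [[0,0,0],[0,0,0]]
  ],
  "fingers": 0
}}

```text
time: 5.4
tool_pos: [599.0, -272.8, 134.1]
tcp_rot: [-3.141, -0.0, 1.322]
contact_force: [-1.5, 0.8, 2.1]
grip_width: 19.5
finger_force: 30.0
```

{"method": "servo_tool", "body": {
  "deltas": [
    [[0,0,-0.007],[0,0,0]],
    [[0,0,-0.007],[0,0,0]],
    [[0,0,-0.007],[0,0,0]],
    [[0,0,-0.007],[0,0,0]],
    [[0,0,-0.007],[0,0,0]],
    [[0,0,0],[0,0,0]],
    [[0,-0.01,0],[0,0,0]],
    [[0,-0.015,0],[0,0,0]],
    [[0,-0.015,0],[0,0,0]],
    [[0,-0.015,0],[0,0,0]],
    [[0,-0.015,0],[0,0,0]],
    [[0,-0.015,0],[0,0,0]],
    [[0,-0.01,0],[0,0,0]],
    [[0,0,-0.02],[0,0,0]],
    [[0,0,-0.025],[0,0,0]],
    [[0,0,-0.025],[0,0,0]],
    [[0,0,-0.02],[0,0,0]],
    [[0,0,0],[0,0,0]]
  ]
}}

```text
time: 7.65
tool_pos: [507.4, -249.8, 260.3]
tcp_rot: [3.138, 0.001, 1.322]
contact_force: [-0.1, -0.1, -3.3]
grip_width: 20.0
finger_force: 30.0
```

Run:
```python
from h import *
T,o=now();print(o["tool_pos"],o["contact_force"],o["grip_width"])
a=np.radians(.57);ex=np.array([np.cos(a),np.sin(a)]);b=np.array([537,259])
p=b-78*ex;print(p);plan(T,(*p,200,90.57),18)
im=bot.capture("wrist");cv2.imwrite("pics/w2.png",im[...,::-1])
```

```text
[ 507.35440624 -249.78608512  260.32838929] [-0.10072339 -0.14353435 -3.25103303] 19.973777388874137
[459.00385981 258.22403941]
18 x [0.0277, -0.0063, 0.0033] [0.01, 0.005, -0.824]
```

View pics/w2.png

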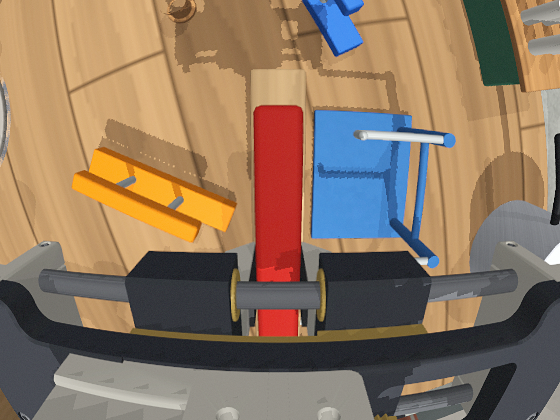

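The handle is held straight in the fingers and clear of the rack. Next I carry it level to the board's near side.

{"method": "servo_tool", "body": {
  "deltas": [
    [[0.014,-0.003,0],[0,0,-0.4]],
    [[0.0277,-0.0063,0],[0,0,-0.82]],
    [[0.0277,-0.0063,0],[0,0,-0.82]],
    [[0.0277,-0.0063,0],[0,0,-0.82]],
    [[0.0277,-0.0063,0],[0,0,-0.82]],
    [[0.0277,-0.0063,0],[0,0,-0.82]],
    [[0.0277,-0.0063,0],[0,0,-0.82]],
    [[0.0277,-0.0063,0],[0,0,-0.82]],
    [[0.0277,-0.0063,0],[0,0,-0.82]],
    [[0.0277,-0.0063,0],[0,0,-0.82]],
    [[0.0277,-0.0063,0],[0,0,-0.82]],
    [[0.0277,-0.0063,0],[0,0,-0.82]],
    [[0.0277,-0.0063,0],[0,0,-0.82]],
    [[0.0277,-0.0063,0],[0,0,-0.82]],
    [[0.0277,-0.0063,0],[0,0,-0.82]],
    [[0.0277,-0.0063,0],[0,0,-0.82]],
    [[0.0277,-0.0063,0],[0,0,-0.82]],
    [[0.0277,-0.0063,0],[0,0,-0.82]],
    [[0.0137,-0.0033,0],[0,0,-0.42]],
    [[0,0,0],[0,0,0]]
  ]
}}

```text
time: 10.2
tool_pos: [457.2, 258.6, 258.5]
tcp_rot: [-3.141, 0.0, 1.581]
contact_force: [0.2, -0.9, -3.2]
grip_width: 19.8
finger_force: 30.0
```

{"method": "servo_tool", "body": {
  "deltas": [
    [[0,0,0.025],[0,0,0]],
    [[0,0,0.025],[0,0,0]],
    [[0,0,0.02],[0,0,0]],
    [[0,0,0],[0,0,0]]
  ]
}}

```text
time: 10.7
tool_pos: [457.2, 256.8, 187.6]
tcp_rot: [-3.138, 0.002, 1.578]
contact_force: [0.4, -0.8, -2.3]
grip_width: 19.5
finger_force: 30.0
```

Run:
```python
from h import *
T,o=now();print(o["tool_pos"],np.degrees(o["tcp_rot"]),o["contact_force"],o["grip_width"],o["time"])
plan(T,(459,258.2,125,90.57),4)
im=bot.capture("wrist");cv2.imwrite("pics/w3.png",im[...,::-1])
```

```text
[457.20362263 256.75765815 187.62223087] [-1.79804496e+02  9.32232581e-02  9.04343741e+01] [ 0.43762569 -0.7876826  -2.3414095 ] 19.53347635746498 10.7
4 x [0.0004, 0.0005, 0.0157] [-0.049, 0.023, -0.034]
```

View pics/w3.png

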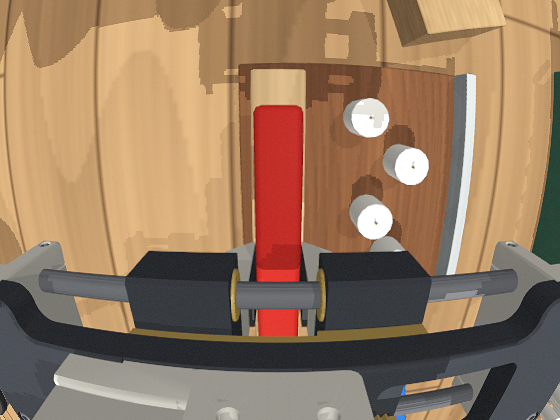

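The bar is over the board's near strip, parallel to the fence, with all the candles ahead of it. I'll lower it to about 3 mm above the board.

{"method": "servo_tool", "body": {
  "deltas": [
    [[0,0,0.015],[-0.1,0.05,0]],
    [[0,0,0.02],[-0.1,0.05,-0.1]],
    [[0,0,0.02],[0,0,0]],
    [[0,0,0.015],[0,0,0]],
    [[0,0,0.007],[0,0,0]],
    [[0,0,0.004],[0,0,0]],
    [[0,0,0.001],[0,0,0]],
    [[0,0,0],[0,0,0]],
    [[0,0,0],[0,0,0]]
  ]
}}

```text
time: 11.88
tool_pos: [458.4, 258.3, 107.4]
tcp_rot: [3.137, -0.002, 1.581]
contact_force: [0.6, -0.4, -2.8]
grip_width: 20.0
finger_force: 30.0
```

Run:
```python
from h import *
T,o=now();print(o["tool_pos"],np.degrees(o["tcp_rot"]),o["contact_force"],o["grip_width"],o["time"])
a=np.radians(.57);p=np.array([537,259])+45*np.array([np.cos(a),np.sin(a)]);print(p)
plan(T,(*p,105.5,90.57),30)
```

```text
[458.35321502 258.29275432 107.38538672] [ 1.79759433e+02 -1.17723747e-01  9.05998442e+01] [ 0.55844069 -0.38892502 -2.82785779] 20.010810485504113 11.875
[581.99777319 259.44766957]
30 x [-0.0, 0.0041, 0.0001] [0.008, -0.004, 0.001]
```

{"method": "servo_tool", "body": {
  "deltas": [
    [[0,0.004,0.001],[0.1,-0.05,0]],
    [[0,0.006,0.0005],[0.1,-0.05,0]],
    [[0,0.006,0],[0,0,0]],
    [[0,0.006,0],[0,0,0]],
    [[0,0.006,0],[0,0,0]],
    [[0,0.006,0],[0,0,0]],
    [[0,0.004,0],[0,0,0]],
    [[0,0.004,0],[0,0,0]],
    [[0,0.004,0],[0,0,0]],
    [[0,0.004,0],[0,0,0]],
    [[0,0.004,0],[0,0,0]],
    [[0,0.004,0],[0,0,0]],
    [[0,0.004,0],[0,0,0]],
    [[0,0.004,0],[0,0,0]],
    [[0,0.004,0],[0,0,0]],
    [[0,0.004,0],[0,0,0]],
    [[0,0.004,0],[0,0,0]],
    [[0,0.004,0],[0,0,0]],
    [[0,0.004,0],[0,0,0]],
    [[0,0.004,0],[0,0,0]]
  ]
}}

```text
time: 14.38
tool_pos: [548.2, 259.1, 105.5]
tcp_rot: [-3.141, -0.0, 1.581]
contact_force: [-1.1, -0.2, -1.1]
grip_width: 19.9
finger_force: 30.0
```

{"method": "servo_tool", "body": {
  "deltas": [
    [[0,0.004,0],[0,0,0]],
    [[0,0.004,0],[0,0,0]],
    [[0,0.004,0],[0,0,0]],
    [[0,0.004,0],[0,0,0]],
    [[0,0.004,0],[0,0,0]],
    [[0,0.004,0],[0,0,0]],
    [[0,0.002,0],[0,0,0]],
    [[0,0,0],[0,0,0]],
    [[0,0,0],[0,0,0]]
  ]
}}

```text
time: 15.5
tool_pos: [574.4, 259.3, 105.6]
tcp_rot: [3.141, -0.0, 1.581]
contact_force: [-0.5, 1.0, -3.0]
grip_width: 19.9
finger_force: 30.0
```

Run:
```python
from h import *
T,o=now();print(o["tool_pos"],np.degrees(o["tcp_rot"]),o["contact_force"],o["moment"],o["grip_width"],o["time"])
im=bot.capture("wrist");s=bot.capture("top");cv2.imwrite("pics/w4.png",np.hstack([im[0:300,180:520],cv2.resize(s[180:280,140:250],(330,300),interpolation=cv2.INTER_CUBIC)])[...,::-1])
```

```text
[574.43014343 259.33703127 105.61215904] [ 1.79955933e+02 -5.92152655e-03  9.05949348e+01] [-0.46762699  1.00799377 -3.0021616 ] [-0.12453784  0.04568666 -0.02264345] 19.927182423721163 15.5
```

View pics/w4.png

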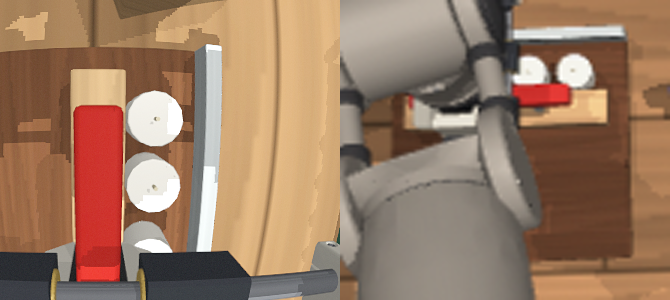

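The wrist view shows the candles standing in line against the bar, about 20 mm short of the fence. I'll continue slowly until the force rises.

{"method": "servo_tool", "body": {
  "deltas": [
    [[0,0.003,0],[0,0,0]],
    [[0,0.003,0],[0,0,0]],
    [[0,0.003,0],[0,0,0]],
    [[0,0.003,0],[0,0,0]],
    [[0,0.002,0],[0,0,0]],
    [[0,0,0],[0,0,0]]
  ]
}}

```text
time: 16.35
tool_pos: [588.5, 259.5, 105.5]
tcp_rot: [3.141, -0.0, 1.581]
contact_force: [-1.0, 0.3, -2.8]
grip_width: 19.9
finger_force: 30.0
```

{"method": "servo_tool", "body": {
  "deltas": [
    [[0,0.001,0],[0,0,0]],
    [[0,0.001,0],[0,0,0]],
    [[0,0,0],[0,0,0]],
    [[0,0,0],[0,0,0]]
  ]
}}

```text
time: 16.85
tool_pos: [590.2, 259.6, 105.5]
tcp_rot: [3.141, -0.0, 1.581]
contact_force: [-0.7, -0.1, -3.4]
grip_width: 19.5
finger_force: 30.0
```

{"method": "servo_tool", "body": {
  "deltas": [
    [[0,0.001,0],[0,0,0]],
    [[0,0.001,0],[0,0,0]],
    [[0,0,0],[0,0,0]],
    [[0,0,0],[0,0,0]]
  ]
}}

```text
time: 17.35
tool_pos: [592.3, 259.5, 105.5]
tcp_rot: [3.141, -0.0, 1.581]
contact_force: [-0.7, -0.4, -2.5]
grip_width: 19.9
finger_force: 30.0
```

{"method": "servo_tool", "body": {
  "deltas": [
    [[0,0.001,0],[0,0,0]],
    [[0,0.0005,0],[0,0,0]],
    [[0,0,0],[0,0,0]],
    [[0,0,0],[0,0,0]]
  ]
}}

```text
time: 17.85
tool_pos: [593.7, 259.6, 105.6]
tcp_rot: [3.141, -0.0, 1.581]
contact_force: [-1.7, 0.4, -2.1]
grip_width: 20.2
finger_force: 30.0
```

{"method": "servo_tool", "body": {
  "deltas": [
    [[0,0.001,0],[0,0,0]],
    [[0,0,0],[0,0,0]],
    [[0,0,0],[0,0,0]]
  ]
}}

```text
time: 18.23
tool_pos: [594.3, 259.6, 105.6]
tcp_rot: [-3.141, 0.0, 1.581]
contact_force: [-3.1, -0.3, -1.2]
grip_width: 19.9
finger_force: 30.0
```

{"method": "servo_tool", "body": {
  "deltas": [
    [[0,0.001,0],[0,0,0]],
    [[0,0,0],[0,0,0]],
    [[0,0,0],[0,0,0]]
  ]
}}

```text
time: 18.6
tool_pos: [594.7, 259.5, 105.5]
tcp_rot: [-3.14, 0.0, 1.582]
contact_force: [-6.2, -0.5, 0.6]
grip_width: 19.6
finger_force: 30.0
```

Run:
```python
from h import *
T,o=now();print(o["tool_pos"],o["contact_force"],o["moment"],o["grip_width"],o["time"])
im=bot.capture("wrist");s=bot.capture("scene");cv2.imwrite("pics/w5.png",np.hstack([im[20:320,200:500],cv2.resize(s[210:330,290:440],(450,360),interpolation=cv2.INTER_CUBIC)[:300]])[...,::-1])
```

```text
[594.74136443 259.5300642  105.50038986] [-6.21420393 -0.48961145  0.58208542] [-0.12596872  1.3953783   0.21134746] 19.632263362401016 18.6
```

View pics/w5.png

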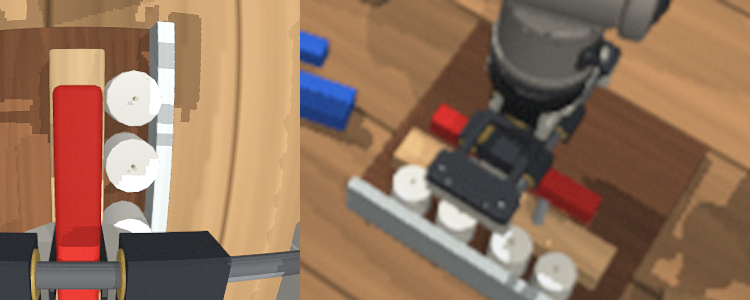

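All four candles stand between bar and fence, and the contact force is 6 N. One more small press, then back off and set the pusher down.

{"method": "servo_tool", "body": {
  "deltas": [
    [[0,0.001,0],[0,0,0]],
    [[0,0.001,0],[0,0,0]],
    [[0,0,0],[0,0,0]],
    [[0,0,0],[0,0,0]]
  ]
}}

```text
time: 19.2
tool_pos: [595.3, 259.5, 105.5]
tcp_rot: [-3.136, 0.001, 1.582]
contact_force: [-10.2, -1.4, 4.6]
grip_width: 19.6
finger_force: 30.0
```

{"method": "servo_tool", "body": {
  "deltas": [
    [[0,-0.001,0],[0,0,0]],
    [[0,-0.002,0],[0,0,0]],
    [[0,-0.003,0],[0,0,0]],
    [[0,-0.004,0],[0,0,0]],
    [[0,0,0],[0,0,0]],
    [[0,0,0.001],[0,0,0]],
    [[0,0,0.001],[0,0,0]],
    [[0,0,0],[0,0,0]],
    [[0,0,0],[0,0,0]]
  ]
}}

```text
time: 20.32
tool_pos: [587.7, 259.5, 103.5]
tcp_rot: [3.142, -0.0, 1.581]
contact_force: [-0.0, 0.2, -2.6]
grip_width: 19.3
finger_force: 30.0
```

{"method": "servo_tool", "body": {
  "deltas": [
    [[0,0,0.0005],[0,0,0]],
    [[0,0,0.0005],[0,0,0]],
    [[0,0,0],[0,0,0]],
    [[0,0,0],[0,0,0]]
  ]
}}

```text
time: 20.82
tool_pos: [587.6, 259.5, 102.6]
tcp_rot: [3.142, -0.0, 1.581]
contact_force: [0.3, -0.2, -1.9]
grip_width: 20.0
finger_force: 30.0
```

{"method": "servo_tool", "body": {
  "deltas": [
    [[0,0,0.0005],[0,0,0]],
    [[0,0,0.0003],[0,0,0]],
    [[0,0,0],[0,0,0]],
    [[0,0,0],[0,0,0]]
  ]
}}

```text
time: 21.32
tool_pos: [587.7, 259.5, 102.2]
tcp_rot: [3.141, -0.0, 1.581]
contact_force: [-1.2, -0.6, 2.8]
grip_width: 19.4
finger_force: 30.0
```

The pusher rests on the board, with the vertical force now reversed. I'll release it and rise.

{"method": "servo_tool", "body": {
  "deltas": [
    [[0,0,0],[0,0,0]],
    [[0,0,0],[0,0,0]],
    [[0,0,0],[0,0,0]],
    [[0,0,0],[0,0,0]],
    [[0,0,0],[0,0,0]],
    [[0,0,-0.005],[0,0,0]],
    [[0,0,-0.01],[0,0,0]],
    [[0,0,-0.02],[0,0,0]],
    [[0,0,-0.025],[0,0,0]],
    [[0,0,-0.03],[0,0,0]],
    [[0,0,-0.03],[0,0,0]],
    [[0,-0.03,-0.03],[0,0,0]],
    [[0,-0.04,0],[0,0,0]],
    [[0,-0.04,0],[0,0,0]],
    [[0,-0.04,0],[0,0,0]],
    [[0,-0.03,0],[0,0,0]],
    [[0,0,0],[0,0,0]]
  ],
  "fingers": 0.6
}}

```text
time: 23.45
tool_pos: [406.3, 257.8, 253.1]
tcp_rot: [3.14, -0.001, 1.583]
contact_force: [0.4, -0.3, 0.9]
grip_width: 55.1
finger_force: 0.0
```

Run:
```python
from h import *
T,o=now();print(o["tool_pos"],o["contact_force"],o["grip_width"],o["time"])
K,t,r=cam("wrist")
im=bot.capture("wrist");s=bot.capture("scene");cv2.imwrite("pics/w6.png",np.hstack([cv2.resize(s[210:330,290:440],(375,300),interpolation=cv2.INTER_CUBIC),im[0:300,160:560]])[...,::-1])
```

```text
[406.2799777  257.82688606 253.13034216] [ 0.42451026 -0.28359605  0.94791724] 55.05955059805504 23.45
```

View pics/w6.png

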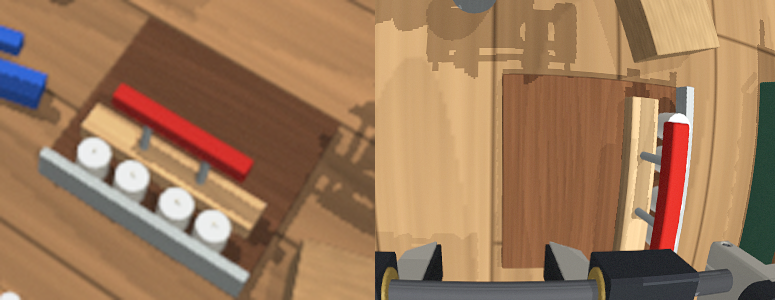

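The pusher stands upright and the four candles are in a row at the fence. A quick numeric check of the row comes next.

Run:
```python
from h import *
c=cam("scene");s=bot.capture("scene");g=s.min(2)
a=np.radians(.57);ex=np.array([np.cos(a),np.sin(a)]);ey=np.array([-ex[1],ex[0]])
m=(g>205).astype(np.uint8);m[:255]=0;k,l,st,ce=cv2.connectedComponentsWithStats(m[:, :])
for i in range(1,k):
    w=px2w(c,[ce[i]],60)[0,:2]-[537,259]
    if st[i,4]>25 and abs(w@ey)<120 and abs(w@ex)<120:print(st[i],(w@ex).round(1),(w@ey).round(1))
z=[px2w(c,[[290+x/2.5,210+y/2.5]],60)[0,:2]-[537,259] for x,y in((93,150),(132,175),(176,202),(212,225))]
print([((w@ex).round(1),(w@ey).round(1)) for w in z])
f=[px2w(c,[[290+x/2.5,210+y/2.5]],47)[0,:2]-[537,259] for x,y in((48,147),(250,273))]
print("fence top",[((w@ex).round(1),(w@ey).round(1)) for w in f])
```

```text
[321 265  13  12 115] 93.6 -70.7
[336 274  13  12 120] 93.2 -23.4
[354 285  13  13 124] 93.0 31.0
[368 294  14  13 131] 92.6 74.3
[(np.float64(91.7), np.float64(-71.5)), (np.float64(92.4), np.float64(-22.1)), (np.float64(92.1), np.float64(31.3)), (np.float64(92.7), np.float64(74.2))]
fence top [(np.float64(111.0), np.float64(-115.9)), (np.float64(109.8), np.float64(130.0))]
```

All four candle centres measure about 92–93 mm in the board frame, which means they touch the fence. I'll hand the job in.

```bash
python3 -c "
from plant import bot
print(bot.close_job())"
```

```text
the job is handed in; nothing more can be done
None
```

The job is handed in: all four candles stand in a straight row against the fence (centres measured at 92–94 mm in the board frame), with the pusher released and upright on the board behind them; no verdict was returned.

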